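# Seat the dripper, raise the brew stand to its mark and clamp it one-handed

### The job

Set the white coffee dripper into the ring of the brew stand and let go of it. Then take the stand's open cam lever in the gripper, raise the sliding ring by it until the top of its collar is just under the black rubber marker ring on the post (do not push the marker along), and only there swing the lever fully shut. Finish still gripping the shut lever with the collar held at the mark and the dripper sitting in its ring, so that I can try a cup under it; leave the other things on the sideboard as they are.

Things in the scene. Friction and masses are not known exactly. Their poses are not given: they have to be found in the camera images.
- dripper: White ceramic dripper, 180 g, loose, upright. Origin: centre of its foot, z up; round, so yaw means nothing. Cone 44 mm diameter at the foot (z=0) to 74 mm at z=44 mm; there a flat shoulder out to 100 mm; z=50 mm to the rim at z=84 mm an upright wall, outer diameter 101 to 104 mm, 5 mm thick, to be pinched from above, one finger inside, one outside. Inside, the wall stands on a ledge at z=50 mm.
- stand: Brew stand, fixed. Origin on the post axis at the underside of the base (sideboard top), z up, -x the lever side (towards the robot, yaw within 0.2), -y the ring side. Wooden base 130 x 236 x 14 mm (x -65 to 65, y -186 to 50 mm). Steel post 14 mm diameter, top at z=198 mm. On it slides a collar with a level ring at -y and a cam lever at -x.
- ring_seat (a point): Centre of the level ring, in its top face, 115 mm to -y of the post axis; axes as the stand's. Ring 102 mm outer, 80 mm inner diameter, 8 mm thick; top 72 mm above the sideboard top when down. The dripper's shoulder rests on it, so the seated dripper's foot is 44 mm below this point. Rides with the collar.
- collar_top (a point): Point on the post axis in the top face of the sliding collar (38 mm diameter, 36 mm high); axes as the stand's. 84 mm above the sideboard top when down; 12 mm above the ring's top face.
- carriage (a joint): Height of collar, ring and lever above their lower stop, in m (0 at the start, up to 0.10; the mark lies 0.055 to 0.087 up). They weigh about 0.37 kg without the dripper; with the lever open they slide freely and sink back to the stop when let go, with the lever shut the cam clamps them to the post.
- mark (a point): Point on the post axis in the underside of the black rubber marker ring (24 mm diameter, 6 mm high) that grips the post above the collar. The collar belongs directly under it, gap 0 to 10 mm. A push of more than about 4 N shifts the marker along the post, which is not wanted.
- lever (a joint): Opening angle of the cam lever, rad: 0 shut (firm stop), 1.1 to 1.4 at the start, at most 1.5. It turns level about an upright pin, clockwise from above to shut. At 0 the handle runs along the stand's +y, at 1.57 along its -x. Below about 0.55 rad the cam bites on the post and shutting takes up to about 8 N at the handle; it stays shut.
- lever_pin (a point): Axis of the lever's pin at half the lever's height: 25 mm to -x of the post axis and 18 mm below the collar top; 66 mm above the sideboard top when the collar is down. Its axes turn with the lever: y runs along the handle.
- lever_grip (a point): Grip point in the black lever handle at half height, at x=-8 mm, y=80 mm in the frame of the lever pin; turns with the lever: y along the handle (from -48 to +20 mm of this point), z up. Handle 12 mm thick (x), 18 mm high (z), to be pinched from above across its thickness; free space 40 mm below it.
- mug_2: Small white cup with handle, 62 x 88 x 50 mm, loose bystander at the left front. Origin: centre of its underside.
- mug_1: Small white cup, upside down, 62 x 88 x 50 mm, loose bystander at the far right. Between it and the dripper stands a fixed row of upright books, up to 285 mm high, at the back of the sideboard's right half (x from 0.46, y from -0.07 to -0.33): pass above it.
- coffee_jug: Glass coffee jug with black lid and handle, 154 x 112 x 145 mm, loose bystander at the back between stand and books.
- candle_3: Candle in a glass, 76 mm diameter, 90 mm high, loose bystander in the left back corner.
- pod_tin: Dark tin with lid, 72 x 68 x 101 mm, loose bystander at the right front.
- kitchen_timer: Black and white kitchen timer, 61 mm diameter, 52 mm high, loose bystander at the right front.
- flask: Black vacuum flask, 247 mm high, loose bystander at the right back.
- coffee_scoop: Steel coffee measure with handle, 137 mm long, 26 mm high, loose bystander lying at the front, right of the dripper.
There are look-alikes about, which are no part of the job. There is more than one size of the dripper; the one meant has the size given above.

How it is judged (in metres and radians):
On the way, in this order (a step that is already met when the one before it is completed fails the run):
1. the dripper sits in the ring and is let go (horizontal distance between dripper and ring_seat below 0.007 m and z of dripper in the frame of ring_seat between -0.048 and -0.04 m and angle between dripper's own z axis and vertical below 0.1 rad and contact force between the fingers and dripper below 0.1 N and value of joint carriage below 0.02 m), for 0.2 s.
2. the gripper holds the collar up at the mark, lever still open (z of mark in the frame of collar_top between -0.003 and 0.01 m and value of joint lever above 0.6 rad and contact force between the fingers and carriage above 2 N), for 0.2 s.
At the end, for the whole second after the job is handed in: Lever shut (under 0.12 rad); collar top 0 to 10 mm below the marker, give or take 3 mm of contact; marker shifted under 5 mm; fingers gripping lever or collar (over 2 N); collar at rest; dripper in the ring (7 mm off centre, foot 40 to 48 mm under the ring top, tilt under 0.1 rad) (value of joint lever below 0.12 rad and z of mark in the frame of collar_top between -0.003 and 0.01 m and distance of mark from where it was at the start of the episode below 0.005 m and contact force between the fingers and carriage above 2 N and horizontal distance between dripper and ring_seat below 0.007 m and z of dripper in the frame of ring_seat between -0.048 and -0.04 m and angle between dripper's own z axis and vertical below 0.1 rad and linear speed of carriage below 0.02 m/s); the arm keeps its last pose, push and grip.
It fails at once if the cam lever is shut while the collar is away from the mark (value of joint lever below 0.5 rad and z of mark in the frame of collar_top above 0.02 m).
It fails at once if the marker ring is pushed along the post (distance of mark from where it was at the start of the episode above 0.006 m).
It fails at once if the dripper is tipped over (angle between dripper's own z axis and vertical above 0.8 rad).
It fails at once if another thing on the sideboard is moved by more than 30 mm or knocked over (distance of any of mug_2, mug_1, coffee_jug, candle_3, pod_tin, kitchen_timer, flask, coffee_scoop from where it was at the start of the episode above 0.03 m).
It also fails if it takes over 58 s, if anything falls off the work surface, if the arm or the gripper's body presses on something with over 40 N, if the wrist force passes 120 N, or if a joint passes its speed limit or range.

### The arm

A 6-joint arm with a two-finger parallel gripper is mounted at the origin on a cart in front of the work surface, level with it; the furniture and walls round the work are solid. World frame = base frame: x ahead of the robot, y to its left, z up, the work surface at z = 0. Lengths are in mm, angles in rad, forces in N, time in s.
With the tool pointing down it reaches from about 325 to 875 mm from the base axis. Payload 4.4 kg.
Tool frame: the origin (TCP) lies at the very end of the fingers, on their centre line; the grasp point (between the pads) lies 19 mm behind it (bot.hold_point_z is the distance from the TCP to the grasp point, in mm); z points along the fingers, y is the line along which they close (so a half turn about z gives the same grasp; the last joint's range is limited). The gripper opens to 85 mm and grips with 20 to 120 N. Pads are 22 mm wide; open, the fingers measure 114 mm over their backs; the gripper's body (76 mm by 85 mm) begins 54 mm behind the grasp point. The pads swing forward as they close: fully open they stand 13 mm farther back than shut.
Start: joints at [-1.407, 0.207, 1.542, -0, 1.393, -0.15], TCP at [178.023, -546.75, 231.282] pointing down, gripper open.
Joint ranges: [-2.73, 2.73], [-0.86, 2.22], [0.23, 2.46], [-1.11, 4.25], [0.08, 2.63], [-2.82, 2.82]. Speed limits (rad/s): [2.79, 2.79, 3.14, 3.14, 3.14, 3.14].

### API

Orientations are given as a unit quaternion [w, x, y, z].
In Python, from station import bot gives the robot as it stands.
- The arm moves only by the shell command python3 -m jog 'ROWS' [FORCE]. ROWS is JSON, one flat list of numbers, 7 for each row, row after row: the finger opening in mm, from 0 to 85.4, then the shift along the world's x, y, z scaled (see below), then the turn, a rotation vector about the world's x, y, z scaled (see below). A call has exactly 10 rows; each row shifts and turns the commanded pose from where the row before left it; what a row does not reach is not made up. The controller multiplies each number of a shift by 0.02 m and each number of a turn by pi rad. A row lasts 1/12 s, in which the tool goes at most 41.7 mm and 7.16 degrees, less where a joint would pass 70% of its speed; a pose out of reach is approached as far as the arm can. A call with a number of a shift or a turn outside -1 to 1 is refused whole. A call with a gripper value outside its range is refused whole. The fingers move at their own pace and stop on an object; FORCE is the grip in N (left out, the last holds). Time passes only in rows, so rows that do not move let the fingers close, or fill a call up. It gives the time, the measured TCP pose, the force, the opening and the grip force at its end, in the units of the state.
- bot.observe(): the state, without advancing time (a new reading comes with each control period).
- bot.read_camera(name): name is "scene" or "side" or "wrist"; returns a dict with "color" (420x560x3 uint8, red, green, blue), "mtx" (3x3 intrinsics, pixels), "k1" (the pictures are not rectified: a ray, as slopes to the right and down, at radius r is drawn at 1 + k1 r^2 times it, then the intrinsics apply), "xyz" and "attitude" of the camera in the world. Camera axes: x right, y up, looking along -z (the intrinsics and any distortion apply to the point x, -y, -z); pixel columns grow to the right and rows downward; lengths in mm; the calibration is good to about 2 mm. A picture is of the moment at which its call begins. There is no depth.
- bot.hand_in(): hands the job in; it is judged then, once.
The state is a dict: "time_s": time; "q": joint angles; "dq": joint speeds; "tau": joint torques, N m; "tcp_pos": TCP position; "tcp_rot": TCP orientation; "ft_force": force on the tool from outside, world axes, zero at the start; "wrist_torque": the same for the moment, N m; "width": finger opening in mm; "grip_force": force on a finger pad.
Only numpy, scipy, OpenCV 4.12 (cv2) and the standard library are available. Lean on these libraries where they do the work, as an engineer would, in place of code of your own. Each camera call takes 0.05 s, during which the arm holds its last target. There are 200 camera calls.

## Working session

There is one attempt and no reset: what is moved stays moved. The work goes in short steps, Python scripts to look and compute and a shell command to move; the robot and the scene stay as the last step left them, time stands still between calls to the robot, and variables do not carry over. Pictures are saved under pics/ and viewed, at most 10 in all, crops included, and the job is handed in when it is done.

```bash
mkdir -p pics; ls; cat > h.py <<'E'
import numpy as np, cv2
from scipy.spatial.transform import Rotation as R
from station import bot
def rot(q): return R.from_quat([q[1],q[2],q[3],q[0]]).as_matrix()
def cam(n):
    c=bot.read_camera(n); c={k:(v if isinstance(v,(float,int)) else np.array(v)) for k,v in c.items()}
    a=c['attitude']; c['R']=rot(a) if a.size==4 else a.reshape(3,3); return c
def save(c,f,box=None,s=1):
    im=c['color'][:,:,::-1]
    if box: im=im[box[1]:box[3],box[0]:box[2]]
    cv2.imwrite(f,cv2.resize(im,None,fx=s,fy=s,interpolation=cv2.INTER_CUBIC))
def ray(c,u,v):
    K=c['mtx']; k=float(c['k1']); d=np.array([(u-K[0,2])/K[0,0],(v-K[1,2])/K[1,1]]); p=d.copy()
    for _ in range(30): p=d/(1+k*(p@p))
    r=c['R']@np.array([p[0],-p[1],-1]); return c['xyz'],r/np.linalg.norm(r)
def onz(c,u,v,z):
    o,r=ray(c,u,v); return o+r*(z-o[2])/r[2]
def proj(c,P):
    q=c['R'].T@(np.array(P,float)-c['xyz']); x=np.array([q[0],-q[1]])/-q[2]; x=x*(1+float(c['k1'])*(x@x)); K=c['mtx']
    return np.array([K[0,0]*x[0]+K[0,2],K[1,1]*x[1]+K[1,2]])
def tri(c1,p1,c2,p2):
    o1,a=ray(c1,*p1); o2,b=ray(c2,*p2); s,t=np.linalg.lstsq(np.c_[a,-b],o2-o1,rcond=None)[0]
    return (o1+s*a+o2+t*b)/2, np.linalg.norm(o1+s*a-o2-t*b)
E
python3 - <<'E'
from h import *
for n in('scene','side','wrist'):
    c=cam(n); save(c,f'pics/{n}0.png'); print(n,c['xyz'],c['mtx'].tolist(),c['k1'],-c['R'][:,2])
print(bot.observe())
a,b=[cv2.imread(f'pics/{n}0.png') for n in('scene','side')]
E
```

```text
pics
scene [-196.59928334 -748.60388938 1085.93127723] [[542.4138649204538, 0.0, 276.80628369870806], [0.0, 542.4138649204538, 210.15585009660015], [0.0, 0.0, 1.0]] -0.21314699962162437 [ 0.5206435   0.5277567  -0.67112086]
side [ 210.25303806 -649.47975966 1241.0482848 ] [[445.9731327951424, 0.0, 282.8431928084699], [0.0, 445.9731327951424, 208.17172743044733], [0.0, 0.0, 1.0]] -0.1280249071679088 [ 0.25630895  0.49599735 -0.82963387]
wrist [ 253.54632032 -522.5725432   372.72174249] [[310.78402194984477, 0.0, 281.3620800706735], [0.0, 310.78402194984477, 209.52309134788615], [0.0, 0.0, 1.0]] -0.016322451321560866 [-0.29727322 -0.09416535 -0.95013763]
{'time_s': 0.15, 'q': array([-1.40648408e+00,  2.07257823e-01,  1.54264611e+00,  1.64702906e-05,
        1.39348765e+00, -1.50497073e-01]), 'dq': array([-0.00199123, -0.00242463, -0.00330941,  0.0006275 ,  0.00152669,
       -0.00033453]), 'tau': array([ 1.60730756e-04, -3.83511329e+01, -2.92036539e+01, -2.35303296e-04,
        6.58021832e-03,  6.17206382e-06]), 'tcp_pos': array([ 177.93830106, -546.15407143,  230.36380517]), 'tcp_rot': array([-8.99502318e-04,  9.87637272e-01,  1.56753979e-01,  1.89142690e-06]), 'ft_force': array([-0.408916  , -0.60517478, -0.58859841]), 'wrist_torque': array([ 0.0001156 ,  0.02937956, -0.05438111]), 'grip_force': 0.0, 'width': 85.60476490667033}
```

View pics/scene0.png

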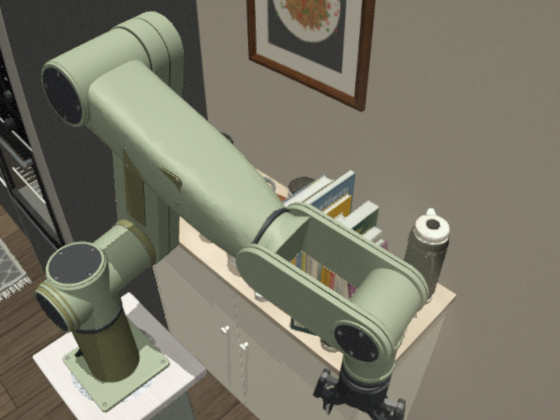

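View pics/side0.png

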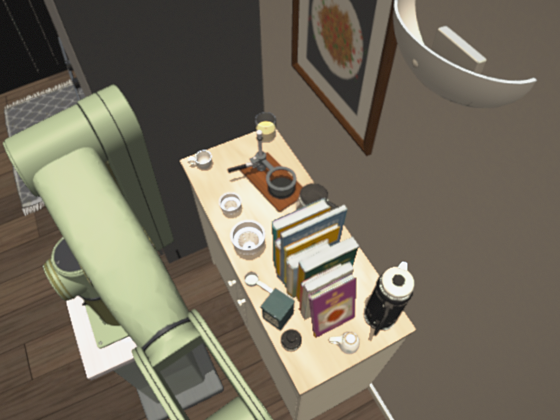

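The scene view is blocked by the arm. The side view shows a small white cup-like thing at (230,203), a larger dripper at (248,238), the stand ring at (282,182), the post near (260,150) and the lever at (237,168). The flask, tin, timer, scoop and books are on the right.

Dripper candidates: (230,203), (248,238), and the mugs at (203,158) and (348,342). I'll measure their sizes in a close crop.

```bash
python3 - <<'E'
from h import *
c=cam('side'); save(c,'pics/side_crop.png',(175,105,335,265),3.7)
for z in (84,):
  for n,(l,r) in dict(small=((219,203),(241,203)),big=((230,237),(266,237))).items():
    a,b=onz(c,*l,z),onz(c,*r,z); print(n,(a+b)/2,np.linalg.norm(a-b))
print('ring',onz(c,282,182,72))
E
```

```text
small [428.8768352  137.11332341  84.        ] 69.77386569650491
big [426.78573513  -1.73536009  84.        ] 108.253583052613
ring [616.94203436 142.79188812  72.        ]
```

View pics/side_crop.png

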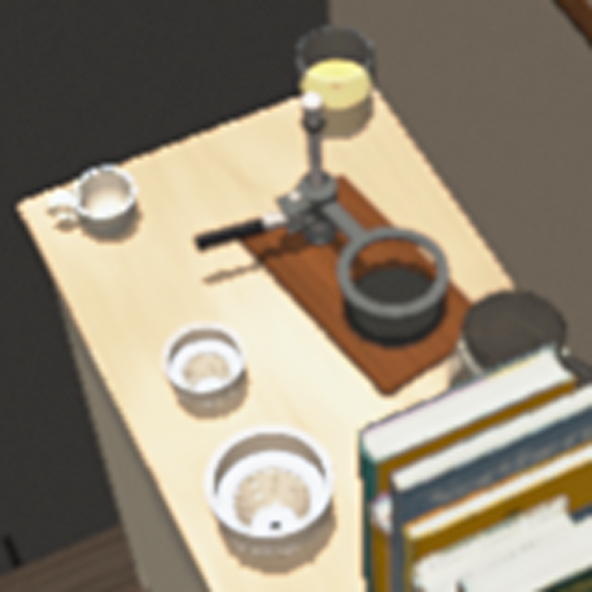

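The crop shows the small cup at (204,365) and the big dripper at (269,490). The rims measure about 70 mm and 108 mm across, so the big one is the right one (104 mm). The ring is at crop (392,280), and the lever handle runs from (290,215) to (200,242). Next I'll hover above the dripper.

```bash
python3 -m jog '[85,0.2,0.6,0.45,0,0,0.013, 85,0.3,0.85,0.45,0,0,0.013, 85,0.37,0.85,0.45,0,0,0.013, 85,0.37,0.85,0.45,0,0,0.013, 85,0.37,0.85,0.45,0,0,0.013, 85,0.37,0.85,0.45,0,0,0.013, 85,0.37,0.85,0.45,0,0,0.013, 85,0.37,0.85,0.45,0,0,0.013, 85,0.37,0.85,0.45,0,0,0.013, 85,0.37,0.85,0.45,0,0,0.013]'
python3 -m jog '[85,0.37,0.85,0,0,0,0.013, 85,0.37,0.85,0,0,0,0.013, 85,0.37,0.85,0,0,0,0.013, 85,0.37,0.85,0,0,0,0.013, 85,0.37,0.85,0,0,0,0.013, 85,0.37,0.85,0,0,0,0.013, 85,0.37,0.85,0,0,0,0.013, 85,0.37,0.85,0,0,0,0.013, 85,0.37,0.85,0,0,0,0.013, 85,0.37,0.85,0,0,0,0.013]'
python3 -m jog '[85,0.37,0.85,0,0,0,0.014, 85,0.37,0.85,0,0,0,0.014, 85,0.37,0.85,0,0,0,0.014, 85,0.37,0.85,0,0,0,0.014, 85,0.37,0.85,0,0,0,0.014, 85,0.37,0.85,0,0,0,0.014, 85,0.37,0.85,0,0,0,0.014, 85,0.37,0.85,0,0,0,0.014, 85,0.37,0.85,0,0,0,0.014, 85,0.3,0.6,0,0,0,0.014]'
python3 - <<'E'
from h import *
c=cam('wrist'); save(c,'pics/w1.png'); print(c['xyz'],proj(c,[427,-2,84])); s=cam('scene'); save(s,'pics/s1.png')
print(bot.observe()['tcp_pos'])
E
```

```text
time_s: 1.03
tcp_pos: [247.4, -380.7, 321.5]
tcp_rot: [-0.0, 0.935, 0.355, 0.0]
ft_force: [-0.1, -0.4, 0.6]
width: 84.9
grip_force: 0.0
time_s: 1.87
tcp_pos: [321.3, -210.8, 321.1]
tcp_rot: [-0.0, 0.844, 0.537, 0.0]
ft_force: [0.2, -0.1, 0.3]
width: 85.4
grip_force: 0.0
time_s: 2.7
tcp_pos: [393.9, -45.3, 321.1]
tcp_rot: [-0.0, 0.706, 0.708, 0.0]
ft_force: [0.2, -0.2, 0.6]
width: 85.3
grip_force: 0.0
[393.2965492   33.51823994 463.66810882] [309.73032044 139.49280771]
[394.04841488 -45.35188343 321.0766146 ]
```

View pics/w1.png

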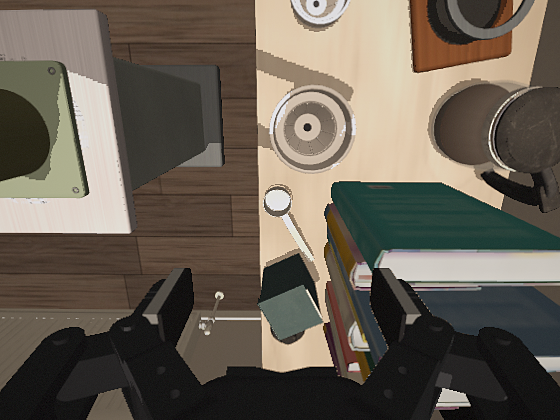

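View pics/s1.png

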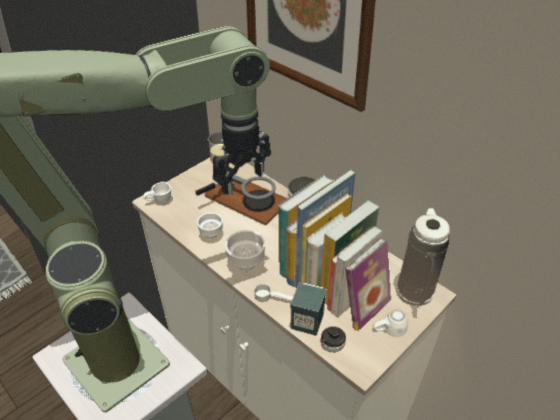

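The wrist view shows the dripper rim from x 269 to 356 and y 85 to 171, with the centre near (312,128). The books are at the lower right and the stand at the top right. The scene view confirms this arrangement.

```bash
python3 - <<'E'
from h import *
c=cam('wrist')
hsv=cv2.cvtColor(c['color'],cv2.COLOR_RGB2HSV); m=((hsv[...,1]<45)&(hsv[...,2]>150)).astype(np.uint8)
for p in ((269,128),(356,128),(312,85),(312,171)): print(p,onz(c,*p,84))
m[:, :262]=0;m[:,365:]=0;m[:78]=0;m[180:]=0
cs,_=cv2.findContours(m,cv2.RETR_EXTERNAL,cv2.CHAIN_APPROX_NONE); k=max(cs,key=cv2.contourArea)[:,0]
h=cv2.convexHull(k)[:,0]; P=np.array([onz(c,u,v,84)[:2] for u,v in h])
A=np.c_[2*P,np.ones(len(P))]; s=np.linalg.lstsq(A,(P**2).sum(1),rcond=None)[0]; print(s[:2],np.sqrt(s[2]+s[:2]@s[:2]),len(P))
E
```

```text
(269, 128) [378.34901669  11.13337848  84.        ]
(356, 128) [481.47853937  11.7089508   84.        ]
(312, 85) [427.67162603  58.96869167  84.        ]
(312, 171) [431.08372307 -40.15345732  84.        ]
[422.18743093  10.92680614] 43.97797642116327 22
```

```bash
python3 -m jog '[60,-0.1,0.5,-0.5,0,0,0, 60,-0.1,0.5,-0.9,0,0,0, 60,-0.1,0.5,-1,0,0,0, 60,-0.1,0.5,-1,0,0,0, 60,-0.1,0.5,-1,0,0,0, 60,-0.1,0.2,-1,0,0,0, 60,-0.05,0,-1,0,0,0, 60,0,0,-1,0,0,0, 60,0,0,-0.7,0,0,0, 60,0,0,-0.4,0,0,0]'
python3 - <<'E'
from h import *
c=cam('wrist'); save(c,'pics/w2.png'); s=cam('scene'); save(s,'pics/s2.png',(120,140,320,290),4); print(bot.observe()['tcp_pos'])
np.save('w2.npy',{k:c[k] for k in('mtx','k1','xyz','R')},allow_pickle=True)
E
```

```text
time_s: 3.68
tcp_pos: [378.4, 7.4, 148.7]
tcp_rot: [-0.002, 0.707, 0.707, -0.001]
ft_force: [0.4, 0.1, -0.9]
width: 60.0
grip_force: 0.0
[378.88732872   7.34775274 149.45989706]
```

View pics/w2.png

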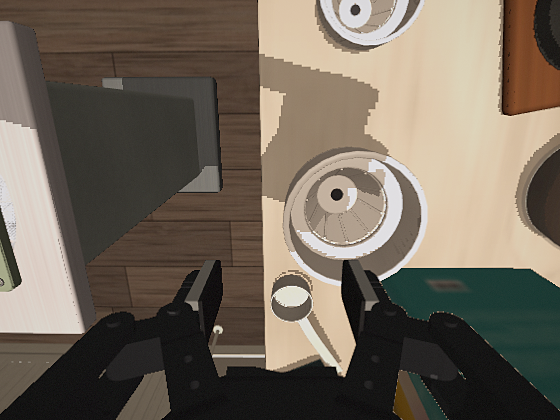

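View pics/s2.png

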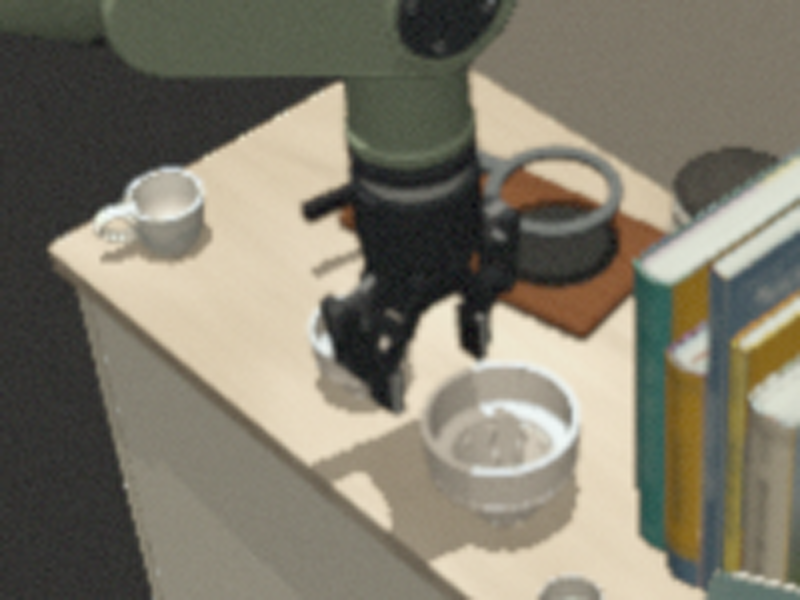

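In the wrist view the rim spans x 285–427 and y 147–287. The fingertips are at about (205,270) and (352,270). In the scene crop the rim spans (421–580, ~415).

```bash
python3 - <<'E'
from h import *
c=np.load('w2.npy',allow_pickle=True).item()
for p in ((285,217),(427,217),(356,147),(356,287)): print(p,onz(c,*p,84))
print('tcp proj',proj(c,[378.9,7.3,149.5]))
s=cam('scene'); im=s
for p in ((421,415),(580,415),(500,362)): print(onz(s,120+p[0]/4,140+p[1]/4,84))
d=cam('side')
for p in ((207,487),(332,487),(270,428)): print('side',onz(d,175+p[0]/3.7,105+p[1]/3.7,84))
E
```

```text
(285, 217) [380.17554575  13.10872342  84.        ]
(427, 217) [480.63757548  13.24596533  84.        ]
(356, 147) [426.75418268  62.0202388   84.        ]
(356, 287) [434.58991663 -43.49659907  84.        ]
tcp proj [283.18358163 270.21607709]
[395.6825575   42.76873511  84.        ]
[468.05699472 -30.30027564  84.        ]
[464.88403254  42.55201665  84.        ]
side [381.84666143  23.16033426  84.        ]
side [471.99139624 -23.80081986  84.        ]
side [451.37456813  50.85841399  84.        ]
```

```bash
python3 -m jog '[45,0.1,0,-0.4,0,0,0, 45,0,0,-0.7,0,0,0, 45,0,0,-0.7,0,0,0, 45,0,0,-0.7,0,0,0, 45,0,0,-0.6,0,0,0, 45,0,0,-0.6,0,0,0, 45,0,0,-0.5,0,0,0, 45,0,0,-0.35,0,0,0, 45,0,0,0,0,0,0, 45,0,0,0,0,0,0]' 45
python3 -m jog '[0,0,0,0,0,0,0, 0,0,0,0,0,0,0, 0,0,0,0,0,0,0, 0,0,0,0,0,0,0, 0,0,0,0,0,0,0, 0,0,0,0,0,0,0, 0,0,0,0,0,0,0, 0,0,0,0,0,0,0, 0,0,0,0,0,0,0, 0,0,0,0,0,0,0]' 45
```

```text
time_s: 4.72
tcp_pos: [383.1, 7.2, 60.4]
tcp_rot: [0.0, 0.707, 0.707, 0.0]
ft_force: [-0.5, -0.3, -0.1]
width: 44.8
grip_force: 0.0
time_s: 5.55
tcp_pos: [383.6, 7.3, 61.1]
tcp_rot: [0.001, 0.707, 0.707, 0.001]
ft_force: [-1.4, 1.2, 5.2]
width: 5.4
grip_force: 41.7
```

```bash
python3 -m jog '[0,0,0,0.5,0,0,0, 0,0,0,0.9,0,0,0, 0,0,0,1,0,0,0, 0,0.2,0.2,1,0,0,0, 0,0.4,0.4,1,0,0,0, 0,0.6,0.5,0.8,0,0,0, 0,0.7,0.6,0.6,0,0,0, 0,0.7,0.6,0.2,0,0,0, 0,0.7,0.5,0,0,0,0, 0,0.4,0.2,0,0,0,0]'
python3 - <<'E'
from h import *
for n in('wrist','scene','side'):
    c=cam(n); cv2.imwrite(f'pics/raw_{n}.png',c['color'][:,:,::-1]); np.save(f'{n}3.npy',{k:c[k] for k in('mtx','k1','xyz','R')},allow_pickle=True)
w=cv2.imread('pics/raw_wrist.png'); s=cv2.imread('pics/raw_scene.png')[120:270,130:330]; d=cv2.imread('pics/raw_side.png')[100:250,180:340]
top=cv2.resize(w,(560,420))[:, :]
a=cv2.resize(s,(400,300),interpolation=cv2.INTER_CUBIC); b=cv2.resize(d,(320,300),interpolation=cv2.INTER_CUBIC)
cv2.imwrite('pics/m3w.png',w); cv2.imwrite('pics/m3.png',np.hstack([a,b]))
print(bot.observe()['tcp_pos'])
E
```

```text
time_s: 6.38
tcp_pos: [458.0, 68.2, 180.6]
tcp_rot: [0.0, 0.706, 0.708, 0.001]
ft_force: [-0.1, 0.4, -2.2]
width: 4.9
grip_force: 42.0
[456.07990273  67.1708175  179.45651571]
```

View pics/m3w.png

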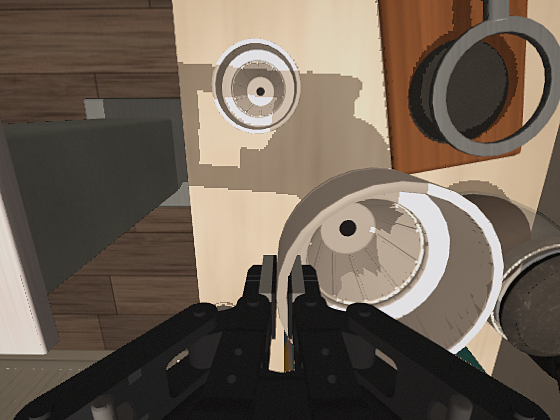

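View pics/m3.png

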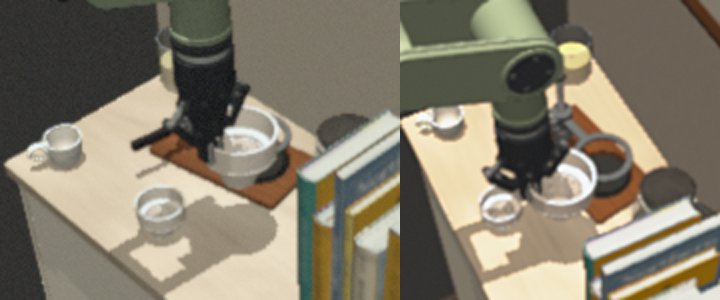

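The wrist view shows the ring's outer edge at left 432, top 16, bottom 158 and right about 560. The held dripper's rim is at right 503 and top 167. The other two views agree. I'll fit circles to both.

```bash
cat >> h.py <<'E'
from scipy.optimize import least_squares
def edgefit(c,z,c0,r,pol=None,n=180,span=9,it=3,arc=None):
    """refine a circle centre (known radius r, height z): strongest radial image edge near the projection"""
    g=cv2.GaussianBlur(cv2.cvtColor(c['color'],cv2.COLOR_RGB2GRAY).astype(np.float32),(0,0),0.8); C=np.array(c0,float)
    th=np.linspace(0,2*np.pi,n,endpoint=False) if arc is None else np.linspace(*arc,n)
    for k in range(it):
        P=[]; dr=np.arange(-span,span+.1,0.5)
        for t in th:
            u=np.array([np.cos(t),np.sin(t)]); px=np.array([proj(c,[*(C+u*(r+d)),z]) for d in dr])
            if (px<2).any() or (px[:,0]>557).any() or (px[:,1]>417).any(): continue
            v=cv2.remap(g,px[:,0].astype(np.float32),px[:,1].astype(np.float32),1).ravel(); e=np.gradient(v)
            e=np.abs(e) if pol is None else pol*e
            i=e.argmax()
            if e[i]>4: P.append(C+u*(r+dr[i]))
        P=np.array(P); f=lambda q:np.hypot(*(P-q[:2]).T)-r
        s=least_squares(f,C,loss='soft_l1',f_scale=1); C=s.x; span=max(span*.6,4)
    return C,len(P),np.median(np.abs(f(C)))
E
python3 - <<'E'
from h import *
c=np.load('wrist3.npy',allow_pickle=True).item(); c['color']=cv2.imread('pics/raw_wrist.png')[:,:,::-1]
for p in((432,88),(500,16),(495,158)): print('ring',onz(c,*p,72))
c0=onz(c,496,86,72)[:2]; print('c0',c0)
for r in(51,40): print(r,edgefit(c,72,c0,r))
for zr in(203,):
  for p in((503,275),(392,168)): print('rim',onz(c,*p,zr))
  d0=np.array([456+49,68]); print('drip',edgefit(c,zr,d0,52,arc=(-1.2,2.6)),edgefit(c,zr,d0,47,arc=(-1.2,2.6)))
E
```

```text
ring [571.49483613 162.30687139  72.        ]
ring [613.54274622 211.10003923  72.        ]
ring [631.07530106 109.59974138  72.        ]
c0 [620.30906315 164.20850734]
51 (array([623.25709376, 160.80312713]), 142, np.float64(0.5661606181191061))
40 (array([618.80048734, 160.9059805 ]), 178, np.float64(1.5155294965146524))
rim [555.24138593  77.77710574 203.        ]
rim [500.58207544 125.07005911 203.        ]
drip (array([504.87742657,  67.39011127]), 159, np.float64(1.1316828698126002)) (array([507.46839667,  73.27232862]), 166, np.float64(0.6514827777859011))
```

```bash
python3 -m jog '[0,0.3,0.2,0,0,0,0, 0,0.6,0.45,0,0,0,0, 0,0.8,0.6,0,0,0,0, 0,0.8,0.6,0,0,0,0, 0,0.8,0.6,0,0,0,0, 0,0.8,0.6,0,0,0,0, 0,0.8,0.6,-0.3,0,0,0, 0,0.6,0.5,-0.4,0,0,0, 0,0.4,0.3,-0.3,0,0,0, 0,0,0,0,0,0,0]'
python3 - <<'E'
from h import *
t=bot.observe()['tcp_pos']; print(t)
c=cam('wrist'); cv2.imwrite('pics/raw_w4.png',c['color'][:,:,::-1]); np.save('w4.npy',{k:c[k] for k in('mtx','k1','xyz','R')},allow_pickle=True)
for n in('scene','side'):
    s=cam(n); cv2.imwrite(f'pics/raw4_{n}.png',s['color'][:,:,::-1])
    for r in (51,40): print(n,'ring',r,edgefit(s,72,[622,161],r))
    print(n,'drip',edgefit(s,t[2]+23,[t[0]+48.5,t[1]+4],52))
print('ring',proj(c,[622,161,72]))
for r in (51,40): print('w ring',r,edgefit(c,72,[622,161],r,arc=(0.3,2.8)))
for r in (52,47):print('w drip',edgefit(c,t[2]+23,[t[0]+48.5,t[1]+4],r,arc=(-1.2,2.6)))
E
```

```text
time_s: 7.37
tcp_pos: [574.5, 156.6, 158.1]
tcp_rot: [-0.001, 0.707, 0.707, -0.001]
ft_force: [-0.6, -0.0, -1.5]
width: 5.5
grip_force: 42.0
[574.48177689 156.62592372 158.09267421]
scene ring 51 (array([621.25774104, 158.70218077]), 46, np.float64(0.5736422136080677))
scene ring 40 (array([620.27844528, 156.87754994]), 35, np.float64(0.5833811170208278))
scene drip (array([622.02973504, 153.31986515]), 57, np.float64(0.5792289609420962))
side ring 51 (array([619.25794231, 155.71708919]), 27, np.float64(1.1405135019078187))
side ring 40 (array([628.7811185, 147.1102428]), 50, np.float64(1.5717733832592096))
side drip (array([622.40117658, 154.01791049]), 91, np.float64(0.5718889378736876))
ring [343.91138252 209.44294183]
w ring 51 (array([623.54911486, 160.78626642]), 156, np.float64(0.33667360626417775))
w ring 40 (array([622.8652795 , 161.82442477]), 157, np.float64(0.1418518559357267))
w drip (array([619.79955968, 156.20928664]), 159, np.float64(1.374552821198165))
w drip (array([623.85694793, 161.47721967]), 166, np.float64(0.5464083508761419))
```

```bash
python3 - <<'E'
from h import *
c=np.load('wrist3.npy',allow_pickle=True).item()
for z in(119,124): print('hole3 rel', onz(c,347.5,228,z)[:2]-[456.08,67.17])
c=np.load('w4.npy',allow_pickle=True).item(); im=cv2.imread('pics/raw_w4.png'); g=cv2.cvtColor(im,cv2.COLOR_BGR2GRAY)
p=proj(c,[622.5,158,101]).astype(int); print(p)
w=g[p[1]-25:p[1]+25,p[0]-25:p[0]+25]; m=(w<60).astype(np.uint8); n,l,s,ce=cv2.connectedComponentsWithStats(m)
for i in range(1,n):
  if s[i,4]>15: q=ce[i]+p-25; print(s[i],q,onz(c,*q,98),onz(c,*q,102))
E
```

```text
hole3 rel [48.09981364 -0.29397738]
hole3 rel [46.95174721  1.67236295]
[352 226]
[ 12  19  17  16 207] [347.1352657  227.62318841] [619.71052899 156.12299683  98.        ] [618.81731224 157.69173532 102.        ]
```

```bash
python3 -m jog '[0,0.08,0.15,0,0,0,0, 0,0,0.08,-0.2,0,0,0, 0,0,0,-0.4,0,0,0, 0,0,0,-0.5,0,0,0, 0,0,0,-0.5,0,0,0, 0,0,0,-0.4,0,0,0, 0,0,0,-0.3,0,0,0, 0,0,0,-0.2,0,0,0, 0,0,0,-0.1,0,0,0, 0,0,0,0,0,0,0]'
python3 - <<'E'
from h import *
t=bot.observe()['tcp_pos']; print(t)
for n in('scene','side','wrist'):
    s=cam(n); print(n,'drip',edgefit(s,t[2]+23,[623,161],52,arc=(-1.2,2.6)))
    print(n,'ring',edgefit(s,72,[622,160],51,arc=(-1.2,2.6)))
E
```

```text
time_s: 8.35
tcp_pos: [576.1, 160.8, 107.6]
tcp_rot: [-0.0, 0.707, 0.707, -0.0]
ft_force: [0.2, 0.1, -1.7]
width: 5.3
grip_force: 41.9
[576.11631278 160.8174645  107.59808049]
scene drip (array([624.04974836, 157.97650093]), 75, np.float64(0.862207039561703))
scene ring (array([620.15183064, 156.80756503]), 42, np.float64(0.5437886567070152))
side drip (array([616.01950978, 156.23630891]), 75, np.float64(0.6118081436211824))
side ring (array([625.10032725, 161.5198756 ]), 60, np.float64(1.7402941727370376))
wrist drip (array([622.90849201, 159.42521696]), 158, np.float64(1.3752371147886855))
wrist ring (array([629.73812774, 156.54813266]), 153, np.float64(1.1602925000389277))
```

Dripper and ring agree to within a few mm. Lower on.

```bash
python3 -m jog '[0,0,0,-0.1,0,0,0, 0,0,0,-0.15,0,0,0, 0,0,0,-0.15,0,0,0, 0,0,0,-0.1,0,0,0, 0,0,0,-0.1,0,0,0, 0,0,0,-0.05,0,0,0, 0,0,0,-0.05,0,0,0, 0,0,0,0,0,0,0, 0,0,0,0,0,0,0, 0,0,0,0,0,0,0]'
```

```text
time_s: 9.33
tcp_pos: [576.6, 160.9, 94.4]
tcp_rot: [0.0, 0.707, 0.707, 0.0]
ft_force: [-0.3, 0.1, -2.2]
width: 4.9
grip_force: 42.0
```

```bash
python3 -m jog '[0,0,0,-0.05,0,0,0, 0,0,0,-0.05,0,0,0, 0,0,0,-0.05,0,0,0, 0,0,0,-0.05,0,0,0, 0,0,0,-0.03,0,0,0, 0,0,0,0,0,0,0, 0,0,0,0,0,0,0, 0,0,0,0,0,0,0, 0,0,0,0,0,0,0, 0,0,0,0,0,0,0]'
```

```text
time_s: 10.17
tcp_pos: [576.5, 160.9, 89.9]
tcp_rot: [0.0, 0.707, 0.707, 0.0]
ft_force: [-2.4, 0.1, 2.7]
width: 5.6
grip_force: 43.2
```

```bash
python3 -m jog '[0,-0.05,0,0,0,0,0, 0,0,0,-0.05,0,0,0, 0,0,0,0,0,0,0, 0,0,0,0,0,0,0, 0,0,0,-0.05,0,0,0, 0,0,0,0,0,0,0, 0,0,0,0,0,0,0, 0,0,0,0,0,0,0, 0,0,0,0,0,0,0, 0,0,0,0,0,0,0]'
```

```text
time_s: 11.0
tcp_pos: [575.8, 160.9, 88.0]
tcp_rot: [0.0, 0.707, 0.707, 0.0]
ft_force: [-0.2, -0.6, 4.6]
width: 5.3
grip_force: 45.7
```

```bash
python3 -m jog '[0,0,0,-0.04,0,0,0, 0,0,0,0,0,0,0, 8,0,0,0,0,0,0, 14,0,0,0,0,0,0, 20,0,0,0,0,0,0, 30,0,0,0,0,0,0, 40,0,0,0,0,0,0, 40,0,0,0,0,0,0, 40,0,0,0,0,0,0, 40,0,0,0,0,0,0]'
python3 -m jog '[40,0,0,0.3,0,0,0, 40,0,0,0.6,0,0,0, 40,0,0,0.8,0,0,0, 40,0,0,1,0,0,0, 40,0,0,1,0,0,0, 40,0,0,1,0,0,0, 40,0,0,1,0,0,0, 40,0,0,1,0,0,0, 40,-0.3,0,0.8,0,0,0, 40,-0.5,0,0.5,0,0,0]'
python3 - <<'E'
from h import *
for n in('scene','side','wrist'):
    c=cam(n); cv2.imwrite(f'pics/raw5_{n}.png',c['color'][:,:,::-1]); np.save(f'{n}5.npy',{k:c[k] for k in('mtx','k1','xyz','R')},allow_pickle=True)
    for r in(52,47): print(n,'rim',r,edgefit(c,112,[622,160],r,arc=(-1.5,3)))
    print('hsv handle dark', proj(c,[500,290,66]),proj(c,[622,276,198]),proj(c,[622,160,112]))
E
```

```text
time_s: 11.83
tcp_pos: [575.3, 160.8, 86.7]
tcp_rot: [-0.0, 0.707, 0.707, -0.0]
ft_force: [-0.6, -0.5, 0.0]
width: 40.0
grip_force: 0.0
time_s: 12.67
tcp_pos: [561.2, 160.9, 251.1]
tcp_rot: [0.002, 0.707, 0.707, 0.002]
ft_force: [0.6, 0.7, -0.2]
width: 40.0
grip_force: 0.0
scene rim 52 (array([625.75218409, 160.21108512]), 100, np.float64(0.8406547657746763))
scene rim 47 (array([631.42391212, 157.60370845]), 77, np.float64(0.8463559724979035))
hsv handle dark [197.58335112 187.79146059] [228.85791136 135.71686507] [257.23858435 176.33023871]
side rim 52 (array([616.31916404, 156.69036332]), 147, np.float64(1.0944652487280493))
side rim 47 (array([618.53364754, 161.65598091]), 127, np.float64(1.8211523190234047))
hsv handle dark [231.62824919 165.31174906] [264.16706018 128.56663066] [280.88817171 170.19336037]
wrist rim 52 (array([618.47541135, 160.29073046]), 180, np.float64(1.4670299734005212))
wrist rim 47 (array([622.45829663, 164.40228693]), 180, np.float64(1.4919647220958652))
hsv handle dark [217.85109772  53.68609361] [390.4486407   42.57239364] [346.31184761 197.68586855]
```

```bash
python3 -m jog '[60,-0.2,0.1,0.3,0,0,0.039, 60,-0.5,0.3,0.3,0,0,0.039, 60,-0.5,0.5,0.3,0,0,0.039, 60,-0.5,0.6,0.3,0,0,0.039, 60,-0.5,0.6,0.3,0,0,0.039, 60,-0.5,0.6,0.2,0,0,0.039, 60,-0.5,0.6,0.1,0,0,0.039, 60,-0.4,0.5,0,0,0,0.039, 60,-0.4,0.4,0,0,0,0.039, 60,0,0.2,0,0,0,0.039]'
python3 - <<'E'
from h import *
I={}
for n in('scene','side','wrist'):
    c=cam(n); I[n]=c['color'][:,:,::-1].copy(); cv2.imwrite(f'pics/raw6_{n}.png',I[n]); np.save(f'{n}6.npy',{k:c[k] for k in('mtx','k1','xyz','R')},allow_pickle=True)
    print(n,proj(c,[500,290,66]),proj(c,[622,276,198]),proj(c,[622,160,112]))
print(bot.observe()['tcp_pos'])
L=cv2.resize(I['wrist'][60:420,40:520],(480,360)); 
M=np.zeros((600,800,3),np.uint8); M[:360,:480]=L
M[:360,480:800]=cv2.resize(I['side'][100:190,220:300],(320,360),interpolation=cv2.INTER_CUBIC)
M[360:600,:400]=cv2.resize(I['scene'][110:206,160:320],(400,240),interpolation=cv2.INTER_CUBIC)
M[360:600,400:800]=cv2.resize(I['scene'][110:170,200:300],(400,240),interpolation=cv2.INTER_CUBIC)
cv2.imwrite('pics/mos6.png',M)
E
```

```text
time_s: 13.65
tcp_pos: [477.9, 249.8, 281.9]
tcp_rot: [-0.001, 0.168, 0.986, -0.0]
ft_force: [-0.2, -0.4, -0.2]
width: 60.0
grip_force: 0.0
scene [197.58335112 187.79146059] [228.85791136 135.71686507] [257.23858435 176.33023871]
side [231.62824919 165.31174906] [264.16706018 128.56663066] [280.88817171 170.19336037]
wrist [320.64492666 184.94461258] [363.71594344 348.70446294] [252.3120489  322.61494031]
[479.20773393 248.9206372  282.05370499]
```

```bash
python3 - <<'E'
import cv2,numpy as np
r=lambda n:cv2.imread(f'pics/{n}.png'); q=lambda im,w,h:cv2.resize(im,(w,h),interpolation=cv2.INTER_CUBIC)
M=np.zeros((600,800,3),np.uint8)
M[:300,:500]=q(r('raw5_wrist')[0:150,190:440],500,300)       # x2
M[:300,500:]=q(r('raw6_side')[110:200,220:310],300,300)       # x3.333
M[300:,:400]=q(r('raw6_wrist')[120:420,160:560][:, :],400,300) # x1
M[300:,400:]=q(r('raw6_scene')[110:200,175:295],400,300)      # x3.333
cv2.imwrite('pics/mos7.png',M)
E
```

```text
(no output)
```

View pics/mos7.png

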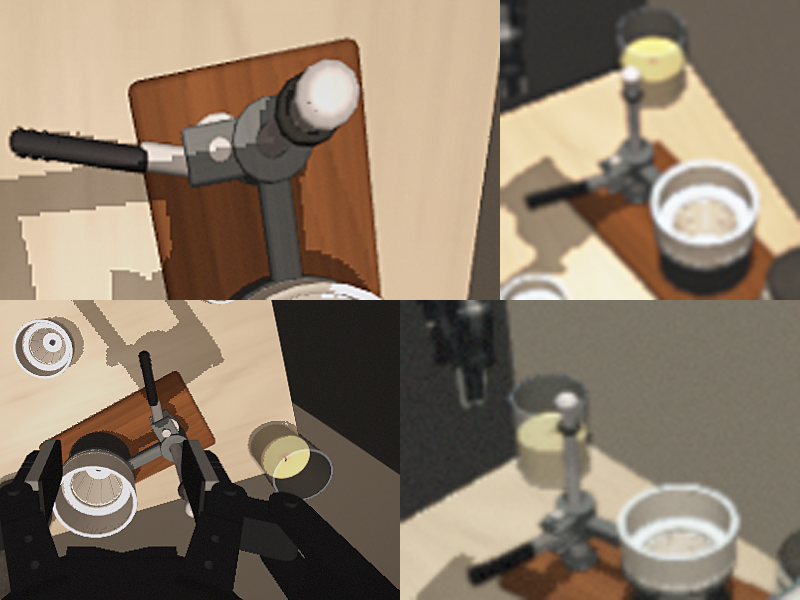

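The dripper sits level in its ring. In wrist5 the handle runs from (196,70) to (263,78) with the pin at (300,74). In the scene view the post cap is at (225,140), the marker near (226,150) and the collar top near (226,174). In the side view the cap is at (259,132). I'll triangulate these.

```bash
python3 - <<'E'
from h import *
L=lambda n:np.load(n+'.npy',allow_pickle=True).item()
w,s,d=L('wrist5'),L('scene6'),L('side6')
print('cap ws',tri(w,(354,43.5),s,(225.4,140.3)),'wd',tri(w,(354,43.5),d,(259.3,132.5)))
print('tip ws',tri(w,(196,70.5),s,(196.6,192.5)),'z75',onz(w,196,70.5,75),'start',onz(w,263,78.5,75),'pin',onz(w,300.5,74.5,78))
for n,c in(('s',s),('d',d)):
    print(n,'tip',onz(c,*((196.6,192.5) if n=='s' else (229,170.6)),70),'st',onz(c,*((214.9,184.4) if n=='s' else (246.1,165.5)),70))
P=np.array([tri(w,(354,43.5),s,(225.4,140.3))[0]]).ravel()[:2]
gs=cv2.cvtColor(cv2.imread('pics/raw6_scene.png'),6); gd=cv2.cvtColor(cv2.imread('pics/raw6_side.png'),6)
gw=cv2.cvtColor(cv2.imread('pics/raw5_wrist.png'),6)
for z in range(78,214,4):
    o=[]
    for c,g in((s,gs),(d,gd)):
        u=proj(c,[*P,z]); row=cv2.remap(g,np.arange(u[0]-5,u[0]+6).astype(np.float32)[None],np.full((1,11),u[1],np.float32),1)[0]; o.append(' '.join(f'{x:3d}' for x in row))
    print(z,o[0],'|',o[1])
E
```

```text
cap ws (array([604.77310233, 275.52190447, 190.25315409]), np.float64(4.419138594954406)) wd (array([604.11627544, 277.23164345, 187.15098337]), np.float64(1.0156259685085904))
tip ws (array([480.55715672, 273.13927513,  70.07146236]), np.float64(4.408892712996894)) z75 [480.14840744 274.19632148  75.        ] start [543.27472922 267.17956542  75.        ] pin [578.67362331 270.49619563  78.        ]
s tip [481.74485077 271.14698827  70.        ] st [543.30571727 261.1985182   70.        ]
d tip [481.88310626 269.84901729  70.        ] st [542.23824729 263.06499779  70.        ]
78 128 124 118 118 122 124 123 119 123 124 121 | 122 118 110 108 113 111 110 118 123 112  98
82 132 120 104 106 124 126 119 109 117 124 130 | 132 116 105 106 113 107  99 108 118 112  99
86 152 118  87 102 124 126 120 102 110 124 138 | 152 116 100 105 112 106  91  94 112 117 106
90 181 140  96 106 122 127 119 104 111 133 157 | 176 128 102 105 112 106  89  92 121 137 130
94 184 163 130 118 124 126 123 126 140 162 182 | 202 156 117 108 111 106  95 106 144 170 169
98 152 144 128 120 125 126 127 155 182 193 197 | 
[... 1975 characters left out ...]
23 197 162 154 161 155 136 127 139 155 164
186  85  92 120 149 163 165 155 136 117 108  93 | 227 211 204 215 225 220 191 164 170 191 199
190  87 108 151 187 202 208 202 180 143 118 102 | 226 219 224 236 242 240 222 197 194 204 207
194  86 107 156 198 216 223 219 199 151 109  95 | 167 181 212 238 246 244 232 213 205 208 209
198  84  91 120 170 208 220 213 178 121  85  84 |  89 115 169 220 240 239 228 214 208 209 209
202  85  84  87 100 122 131 124 103  82  76  79 |  45  72 133 196 225 226 217 210 208 208 206
206  85  84  85  84  83  83  79  76  73  75  89 |  45  73 133 186 209 211 208 207 207 205 200
210  85  83  84  85  82  82  80  77  78  83  96 |  50  84 146 189 204 206 206 208 208 204 196
```

Post ≈ (604.7,275), stand yaw ≈ 0.154, lever ≈ 1.31 rad and grip point ≈ (499.5,270.7,66). The marker underside is at ≈ 163 mm, so the carriage travel is about 79 mm, inside the given range. I'll move above the handle.

```bash
python3 -m jog '[45,0.2,0.2,-0.4,0,0,0.018, 45,0.3,0.3,-0.9,0,0,0.018, 45,0.3,0.3,-1,0,0,0.018, 45,0.25,0.25,-1,0,0,0.02, 45,0,0,-1,0,0,0, 45,0,0,-1,0,0,0, 45,0,0,-1,0,0,0, 45,0,0,-1,0,0,0, 45,0,0,-0.8,0,0,0, 45,0,0,-0.5,0,0,0]'
python3 - <<'E'
from h import *
t=bot.observe(); print(t['tcp_pos'],2*np.degrees(np.arctan2(t['tcp_rot'][2],t['tcp_rot'][1])))
c=cam('wrist'); g=cv2.cvtColor(c['color'],cv2.COLOR_RGB2GRAY); cv2.imwrite('pics/raw8.png',c['color'][:,:,::-1])
a,b=proj(c,[479.5,273,75]),proj(c,[547,265,75]); print(a,b,proj(c,[499.4,270.7,75]))
m=(g<70).astype(np.uint8)
x0,x1=int(a[0]-60),int(a[0]+60)
for v in range(int(a[1])-14,int(b[1])+30,8): 
    r=np.where(m[v,x0:x1])[0]+x0
    print(v,(r.min(),r.max(),len(r)) if len(r) else None)
s=cam('side'); print('candle',onz(s,265,125,90))
E
```

```text
time_s: 14.63
tcp_pos: [499.3, 268.7, 108.0]
tcp_rot: [-0.002, 0.058, 0.998, -0.001]
ft_force: [0.2, 0.8, 0.0]
width: 45.2
grip_force: 0.0
[499.28426066 268.66187928 108.02316581] 173.34799317278993
[286.31530761 214.02122666] [285.53069787 310.80876531] [286.1618611  244.78118197]
200 None
208 (np.int64(281), np.int64(297), 17)
216 (np.int64(279), np.int64(300), 22)
224 (np.int64(279), np.int64(299), 21)
232 (np.int64(279), np.int64(299), 21)
240 (np.int64(280), np.int64(335), 26)
248 (np.int64(280), np.int64(339), 57)
256 (np.int64(272), np.int64(341), 70)
264 (np.int64(230), np.int64(343), 94)
272 (np.int64(227), np.int64(336), 74)
280 (np.int64(226), np.int64(339), 73)
288 (np.int64(226), np.int64(341), 75)
296 (np.int64(226), np.int64(344), 71)
304 (np.int64(226), np.int64(343), 56)
312 (np.int64(226), np.int64(345), 55)
320 (np.int64(226), np.int64(345), 56)
328 (np.int64(226), np.int64(345), 88)
336 (np.int64(226), np.int64(345), 105)
candle [675.03201631 386.28089119  90.        ]
```

```bash
python3 -m jog '[45,0,0.15,-0.2,0,0,0, 45,0,0,-0.5,0,0,0, 45,0,0,-0.5,0,0,0, 45,0,0,-0.5,0,0,0, 45,0,0,-0.5,0,0,0, 45,0,0,-0.4,0,0,0, 45,0,0,-0.25,0,0,0, 45,0,0,-0.15,0,0,0, 45,0,0,0,0,0,0, 45,0,0,0,0,0,0]'
python3 -m jog '[30,0,0,0,0,0,0, 20,0,0,0,0,0,0, 10,0,0,0,0,0,0, 0,0,0,0,0,0,0, 0,0,0,0,0,0,0, 0,0,0,0,0,0,0, 0,0,0,0,0,0,0, 0,0,0,0,0,0,0, 0,0,0,0,0,0,0, 0,0,0,0,0,0,0]' 80
```

```text
time_s: 15.57
tcp_pos: [500.6, 272.9, 50.9]
tcp_rot: [0.0, 0.056, 0.998, 0.0]
ft_force: [0.5, 0.7, 0.5]
width: 44.8
grip_force: 0.0
time_s: 16.4
tcp_pos: [500.9, 272.5, 51.4]
tcp_rot: [0.0, 0.056, 0.998, -0.0]
ft_force: [-0.6, -4.5, 5.2]
width: 10.7
grip_force: 80.7
```

```bash
python3 -m jog '[0,0,0,0.15,0,0,0, 0,0,0,0.3,0,0,0, 0,0,0,0.4,0,0,0, 0,0,0,0.45,0,0,0, 0,0,0,0.45,0,0,0, 0,0,0,0.45,0,0,0, 0,0,0,0.4,0,0,0, 0,0,0,0.25,0,0,0, 0,0,0,0.15,0,0,0, 0,0,0,0,0,0,0]'
python3 - <<'E'
from h import *
t=bot.observe(); print(t['tcp_pos'],t['ft_force'])
P=[604.7,275]; G=[]
for n in('scene','side'):
    c=cam(n); G.append((c,cv2.cvtColor(c['color'],cv2.COLOR_RGB2GRAY))); cv2.imwrite(f'pics/raw9_{n}.png',c['color'][:,:,::-1])
    for z0 in (135,): print(n,'rim',edgefit(c,112+60,[622,160],52))
for z in range(110,176,3):
    o=[]
    for c,g in G:
        u=proj(c,[*P,z]); o.append(' '.join(f'{x:3d}' for x in cv2.remap(g,np.arange(u[0]-8,u[0]+9,1.5).astype(np.float32)[None],np.full((1,12),u[1],np.float32),1)[0]))
    print(z,o[0],'|',o[1])
E
```

```text
time_s: 17.23
tcp_pos: [500.8, 272.4, 110.2]
tcp_rot: [0.0, 0.056, 0.998, -0.0]
ft_force: [4.5, -4.4, -6.1]
width: 10.6
grip_force: 79.1
[500.79937876 272.36457334 110.17258826] [ 4.53214468 -4.42850598 -6.06561666]
scene rim (array([622.73921327, 158.16501767]), 102, np.float64(1.1387834012825984))
side rim (array([621.96793158, 157.3149437 ]), 166, np.float64(1.5888880323909476))
110  74  79  99  87  71  58  59  60  71  86 106 118 |  80 111 114  86  58  57  79 104 128 188 214 223
113  70  77 104 105  74  60  60  65  92 111 120 123 |  80 112 118  96  71  64  69  84 119 193 215 218
116  71  77  92 115  93  60  61  78 109 121 123 128 |  96 126 120  99  86  81  73  72 111 194 216 216
119  76  83  95 116 109  78  63  70  97 120 130 145 | 126 153 122  96 103 105  88  64 101 193 216 215
122  99 109 115 113 104  83  67  64  80 118 151 173 | 160 180 133 106 113 116 106  81 107 194 216 216
125 124 148 150 117 105  95  82  66  68 111 170 193 | 187 197 141 114 120 124 119  98 114 195 216 216
128 137 174 177 128 114 114 106  82  69 104 180 199 | 192 187 137 118 119 122 122 111 121 196 217 218
1
[... 828 characters left out ...]
91 180 117  79  91 149 152  84 103 117 | 217 220 204 118  59  61  67 104 121 123 122 121
158 197 191 179 152  89  55  67 132 161  94 107 115 | 218 221 211 123  61  67  62  99 122 123 121 121
161 198 191 170 117  67  59  59  98 150 109 113 115 | 219 220 207 120  73  83  66  92 121 122 121 120
164 200 198 177 105  68  81  78  73 126 109 114 116 | 219 220 203 118  84  96  72  88 120 122 121 120
167 201 199 189 122  89 106  99  74 115 105 113 118 | 220 220 205 124  88  98  79  92 120 122 121 120
170 201 196 196 152 102 112 104  86 102 100 115 117 | 220 221 211 136  91  98  88 100 121 122 121 121
173 205 204 202 178 125 113 107  94 100  96 115 117 | 221 222 220 153  94  96  97 111 122 122 121 120
```

```bash
python3 -m jog '[0,0,0,0.1,0,0,0, 0,0,0,0.1,0,0,0, 0,0,0,0.1,0,0,0, 0,0,0,0.1,0,0,0, 0,0,0,0.1,0,0,0, 0,0,0,0.1,0,0,0, 0,0,0,0.1,0,0,0, 0,0,0,0,0,0,0, 0,0,0,0,0,0,0, 0,0,0,0,0,0,0]'
python3 - <<'E'
from h import *
t=bot.observe(); print(t['tcp_pos'],t['ft_force'])
P=[604.7,275]; G=[]
for n in('scene','side'):
    c=cam(n); G.append((c,cv2.cvtColor(c['color'],cv2.COLOR_RGB2GRAY))); cv2.imwrite(f'pics/raw10_{n}.png',c['color'][:,:,::-1])
for z in range(128,176,2):
    o=[]
    for c,g in G:
        u=proj(c,[*P,z]); o.append(' '.join(f'{x:3d}' for x in cv2.remap(g,np.arange(u[0]-8,u[0]+9,1.5).astype(np.float32)[None],np.full((1,12),u[1],np.float32),1)[0]))
    print(z,o[0],'|',o[1])
E
```

```text
time_s: 18.17
tcp_pos: [500.8, 272.3, 123.5]
tcp_rot: [0.0, 0.056, 0.998, -0.0]
ft_force: [4.4, -3.2, -5.8]
width: 10.4
grip_force: 79.0
[500.80928893 272.34528855 123.54775581] [ 4.38997443 -3.21431642 -5.78159999]
128  73  75  99 107  79  63  63  74 101 116 121 124 |  86 115 116  94  70  65  69  78 120 194 216 220
130  72  75  90 112  94  69  63  74 105 120 123 128 |  97 126 117  98  81  75  71  68 114 196 218 218
132  74  80  88 114 105  77  64  72 102 121 128 136 | 120 146 118 101  96  91  83  67 108 196 219 219
134  78  87  91 114 114  90  66  66  89 118 135 150 | 141 166 119 103 110 108  96  67 102 196 221 220
136  96 107 109 111 106  88  67  65  78 111 150 153 | 158 174 122 108 114 114 106  81 101 192 219 218
138 123 132 135 109  89  79  68  65  66 100 166 154 | 175 180 125 113 118 118 115  95 104 189 216 216
140 145 157 156 120 100  96  88  78  66  90 152 142 | 185 179 126 114 115 116 119 105 104 178 206 206
142 168 180 177 133 115 117 111  96  68  80 133 129 | 187 168 123 110 105 108 116 111 104 161 186 187
144 179 166 160 130 118 119 117 108  87  79 122 123 | 190 157 121 10
[... 863 characters left out ...]
59  86  58  69  65  57 101 110 116 119 | 220 212 157  82  79  90  66  85 121 123 121 120
164 199 198 176 102  65  81  78  64  98 105 116 118 | 220 216 168  88  85  97  71  87 121 123 121 120
166 200 199 185 113  79  98  92  71 106 107 115 118 | 220 219 181 100  88  98  77  90 120 123 121 120
168 200 199 192 130  91 109 102  80 108 106 115 118 | 221 221 196 113  91  99  82  94 119 123 120 120
170 200 196 197 152 100 112 103  87 102 100 116 117 | 221 222 206 128  92  98  88 100 120 122 121 120
172 203 201 201 171 116 113 106  92  99  96 116 117 | 221 222 216 145  93  96  94 108 120 122 121 121
174 206 208 204 186 135 113 109  96  98  96 114 116 | 221 223 220 155  96  97  97 112 122 123 122 121
```

```bash
python3 -m jog '[0,0,0,0.05,0,0,0, 0,0,0,0.05,0,0,0, 0,0,0,0.05,0,0,0, 0,0,0,0,0,0,0, 0,0,0,0,0,0,0, 0,0,0,0,0,0,0, 0,0,0,0,0,0,0, 0,0,0,0,0,0,0, 0,0,0,0,0,0,0, 0,0,0,0,0,0,0]'
python3 - <<'E'
from h import *
t=bot.observe(); o=t['tcp_pos'];print(o,t['ft_force'])
# arc: pin and grip vector from tool
pin=np.array([579.8,270.3]); v=o[:2]-pin; print('r',np.hypot(*v),np.degrees(np.arctan2(v[1],v[0])))
for a in range(0,91,5):
    th=np.radians(-a); M=np.array([[np.cos(th),-np.sin(th)],[np.sin(th),np.cos(th)]]); p=pin+M@v
    q=p if a==0 else p; print(a,p.round(1),((p-prev)/20).round(2) if a else ''); prev=p
E
```

```text
time_s: 19.1
tcp_pos: [500.8, 272.3, 126.5]
tcp_rot: [0.0, 0.056, 0.998, -0.0]
ft_force: [4.9, -3.3, -5.9]
width: 10.3
grip_force: 79.0
[500.83494619 272.3004993  126.51021836] [ 4.85158907 -3.28534291 -5.85234483]
r 78.99039005317677 178.5487801311393
0 [500.8 272.3] 
5 [501.3 279.2] [0.02 0.34]
10 [502.4 286. ] [0.05 0.34]
15 [504.  292.7] [0.08 0.33]
20 [506.3 299.2] [0.11 0.33]
25 [509.1 305.5] [0.14 0.31]
30 [512.4 311.5] [0.17 0.3 ]
35 [516.3 317.2] [0.19 0.29]
40 [520.6 322.6] [0.22 0.27]
45 [525.4 327.6] [0.24 0.25]
50 [530.6 332.1] [0.26 0.23]
55 [536.1 336.1] [0.28 0.2 ]
60 [542.  339.7] [0.3  0.18]
65 [548.2 342.7] [0.31 0.15]
70 [554.7 345.2] [0.32 0.12]
75 [561.3 347.1] [0.33 0.1 ]
80 [568.1 348.4] [0.34 0.07]
85 [574.9 349.1] [0.34 0.04]
90 [581.8 349.3] [0.34 0.01]
```

```bash
python3 -m jog '[0,0.02,0.34,0,0,0,-0.028, 0,0.05,0.34,0,0,0,-0.028, 0,0.08,0.33,0,0,0,-0.028, 0,0.11,0.33,0,0,0,-0.028, 0,0.14,0.31,0,0,0,-0.028, 0,0.17,0.3,0,0,0,-0.028, 0,0.19,0.29,0,0,0,-0.028, 0,0,0,0,0,0,0, 0,0,0,0,0,0,0, 0,0,0,0,0,0,0]' 90
```

```text
time_s: 19.93
tcp_pos: [515.7, 316.4, 125.8]
tcp_rot: [0.0, 0.356, 0.934, -0.001]
ft_force: [4.7, -4.3, -6.6]
width: 10.3
grip_force: 90.3
```

```bash
python3 -m jog '[0,0.24,0.3,0.02,0,0,-0.028, 0,0.24,0.26,0.01,0,0,-0.028, 0,0.26,0.23,0,0,0,-0.028, 0,0.28,0.2,0,0,0,-0.028, 0,0.3,0.18,0,0,0,-0.028, 0,0.31,0.15,0,0,0,-0.028, 0,0,0,0,0,0,0, 0,0,0,0,0,0,0, 0,0,0,0,0,0,0, 0,0,0,0,0,0,0]' 110
```

```text
time_s: 20.77
tcp_pos: [547.2, 341.6, 125.4]
tcp_rot: [-0.0, 0.588, 0.809, -0.003]
ft_force: [3.0, -7.0, -5.6]
width: 9.7
grip_force: 111.6
```

```bash
python3 -m jog '[0,0.18,0.08,0.03,0,0,-0.014, 0,0.17,0.06,0,0,0,-0.014, 0,0.17,0.05,0,0,0,-0.014, 0,0.17,0.05,0,0,0,-0.014, 0,0.08,0.02,0,0,0,-0.006, 0,0,0,0,0,0,0, 0,0,0,0,0,0,0, 0,0,0,0,0,0,0, 0,0,0,0,0,0,0, 0,0,0,0,0,0,0]'
python3 - <<'E'
from h import *
t=bot.observe(); o=t['tcp_pos'];print(o,t['ft_force'],2*np.degrees(np.arctan2(t['tcp_rot'][2],t['tcp_rot'][1])))
E
```

```text
time_s: 21.6
tcp_pos: [557.9, 345.4, 124.5]
tcp_rot: [-0.002, 0.661, 0.75, -0.009]
ft_force: [-7.9, -11.4, -1.8]
width: 9.8
grip_force: 114.4
[557.86260913 345.35027057 124.53226436] [ -7.87156368 -11.36351716  -1.83994846] 97.22685945113331
```

```bash
python3 -m jog '[0,0.1,0.02,0.02,0,0,-0.005, 0,0.1,0.02,0.02,0,0,-0.005, 0,0.05,0,0,0,0,0, 0,0,0,0,0,0,0, 0,0,0,0,0,0,0, 0,0,0,0,0,0,0, 0,0,0,0,0,0,0, 0,0,0,0,0,0,0, 0,0,0,0,0,0,0, 0,0,0,0,0,0,0]'
python3 - <<'E'
from h import *
t=bot.observe(); o=t['tcp_pos'];print(o,t['ft_force'],2*np.degrees(np.arctan2(t['tcp_rot'][2],t['tcp_rot'][1])))
P=[604.7,275]; G=[]
for n in('scene','side'):
    c=cam(n); G.append((c,cv2.cvtColor(c['color'],cv2.COLOR_RGB2GRAY))); cv2.imwrite(f'pics/raw11_{n}.png',c['color'][:,:,::-1])
    print(n,'rim',edgefit(c,112+74,[622,160],52))
for z in range(128,176,2):
    o=[]
    for c,g in G:
        u=proj(c,[*P,z]); o.append(' '.join(f'{x:3d}' for x in cv2.remap(g,np.arange(u[0]-8,u[0]+9,1.5).astype(np.float32)[None],np.full((1,12),u[1],np.float32),1)[0]))
    print(z,o[0],'|',o[1])
E
```

```text
time_s: 22.43
tcp_pos: [558.7, 345.6, 123.7]
tcp_rot: [-0.004, 0.672, 0.74, -0.013]
ft_force: [-15.3, -12.6, -0.7]
width: 9.7
grip_force: 119.2
[558.73423494 345.56922793 123.70757366] [-15.26031838 -12.59543658  -0.65217191] 95.5542885462054
scene rim (array([622.10859424, 157.7907474 ]), 119, np.float64(0.8292740734039654))
side rim (array([621.63914019, 157.82441159]), 171, np.float64(1.4628268988916915))
128 123 125 121 109 106 100  66  70  98 115 122 125 | 120 121 117 106  79  65  68  78 121 194 216 219
130 124 124 122 117 107  90  65  73 106 119 123 126 | 129 129 117 107  87  75  69  68 115 196 217 218
132 122 121 118 119 110  87  64  72 104 120 127 128 | 151 147 116 107  99  91  81  66 109 196 219 219
134 116 115 109 114 115  92  62  66  90 117 134 133 | 173 166 116 108 111 107  93  65 102 195 220 220
136 125 136 127 109 105  87  64  63  77 112 149 138 | 181 175 121 111 115 113 103  79 101 191 218 218
138 140 170 159 106  87  77  68  61  62 102 165 146 | 189 182 125 114 118 117 113  93 102 189 216 216
140 157 181 171 118 100  93  85  70  61  91 151 139 | 190 182 127 114 114 11
[... 1059 characters left out ...]
59  85  57  66  65  57 101 111 114 115 | 220 210 149  81  78  90  67  84 119 123 120 120
164 199 195 177 101  68  78  78  61  98 106 114 114 | 220 214 159  87  84  97  72  86 119 122 120 120
166 199 197 185 113  82  97  91  67 106 105 114 115 | 220 217 176  99  87  98  77  90 119 122 121 120
168 199 198 192 131  93 110 100  76 109 103 114 116 | 220 221 194 112  90  98  82  94 119 122 121 120
170 200 196 196 153 102 112 104  87 103  99 116 116 | 220 221 204 128  91  97  88 100 119 122 121 120
172 202 200 200 172 116 113 107  93  99  97 115 116 | 221 222 215 145  92  96  94 108 120 121 121 120
174 205 208 203 187 136 114 107  96  96  96 114 116 | 221 223 220 155  95  97  97 112 121 122 122 120
```

```bash
python3 - <<'E'
from h import *
P=[604.7,275]
L=lambda n:np.load(n+'6.npy',allow_pickle=True).item()
for n,top in(('scene',84),('side',84)):
    c=L(n)
    def prof(f,zs):
        g=cv2.cvtColor(cv2.imread(f),6); r=[]
        for z in zs:
            u=proj(c,[*P,z]); r.append(int(cv2.remap(g,np.linspace(u[0]-1.5,u[0]+1.5,5).astype(np.float32)[None],np.full((1,5),u[1],np.float32),1)[0].mean()))
        return r
    print(n,'down',prof(f'pics/raw6_{n}.png',range(46,92,2)))
    print(n,'up72.4 same shift',prof(f'pics/raw11_{n}.png',np.arange(46,92,2)+72.4))
    a=np.array(prof(f'pics/raw6_{n}.png',np.arange(56,84,1)),float)
    for f in('raw9','raw10','raw11'):
        b=[(np.corrcoef(a,prof(f'pics/{f}_{n}.png',np.arange(56,84,1)+s))[0,1],s) for s in np.arange(50,85,0.5)]
        print(n,f,sorted(b)[-3:])
E
```

```text
scene down [63, 60, 61, 61, 62, 64, 70, 74, 78, 83, 89, 99, 112, 119, 123, 123, 122, 121, 120, 119, 119, 118, 119]
scene up72.4 same shift [74, 76, 81, 86, 87, 86, 81, 81, 83, 78, 74, 94, 109, 116, 116, 107, 102, 100, 81, 55, 54, 55, 66]
scene raw9 [(np.float64(0.9880415335042377), np.float64(57.5)), (np.float64(0.9900213024821434), np.float64(56.5)), (np.float64(0.9902251292381234), np.float64(57.0))]
scene raw10 [(np.float64(0.9378704269876865), np.float64(70.5)), (np.float64(0.939335574212351), np.float64(69.5)), (np.float64(0.9425761780695803), np.float64(70.0))]
scene raw11 [(np.float64(0.9180178329375769), np.float64(53.5)), (np.float64(0.9316720430821297), np.float64(53.0)), (np.float64(0.9366149987343066), np.float64(52.5))]
side down [78, 75, 72, 69, 70, 71, 77, 91, 104, 112, 118, 123, 121, 120, 118, 115, 112, 109, 107, 104, 103, 101, 101]
side up72.4 same shift [79, 77, 72, 67, 67, 68, 76, 90, 102, 109, 116, 114, 108, 102, 94, 86, 76, 66, 60, 62, 64, 73, 81]
side raw9 [(np.float64(0.9648783370441054), np.float64(56.0)), (np.float64(0.9660209530799105), np.float64(57.0)), (np.float64(0.9704136495362745), np.float64(56.5))]
side raw10 [(np.float64(0.8469356817733732), np.float64(69.0)), (np.float64(0.8556650286677939), np.float64(68.5)), (np.float64(0.8562166137379499), np.float64(68.0))]
side raw11 [(np.float64(0.8595624429192605), np.float64(69.0)), (np.float64(0.8613613297780388), np.float64(68.0)), (np.float64(0.8679162922674946), np.float64(68.5))]
```

The collar has sunk about 3 mm while clamping, so the gap may be close to 10 mm. I'll reopen the lever past the bite, raise it 4 mm and shut it again.

```bash
python3 -m jog '[0,-0.25,-0.04,0,0,0,0.01, 0,-0.39,-0.11,0,0,0,0.031, 0,-0.38,-0.15,0,0,0,0.031, 0,-0.31,-0.15,0,0,0,0.028, 0,-0.3,-0.18,0,0,0,0.028, 0,-0.28,-0.2,0,0,0,0.028, 0,-0.26,-0.23,0,0,0,0.028, 0,-0.24,-0.26,0,0,0,0.028, 0,0,0,0,0,0,0, 0,0,0,0,0,0,0]'
python3 - <<'E'
from h import *
t=bot.observe(); o=t['tcp_pos'];print(o,t['ft_force'],2*np.degrees(np.arctan2(t['tcp_rot'][2],t['tcp_rot'][1])))
E
```

```text
time_s: 23.37
tcp_pos: [519.9, 321.7, 127.6]
tcp_rot: [-0.0, 0.397, 0.918, -0.002]
ft_force: [4.0, -6.4, -5.9]
width: 9.7
grip_force: 111.6
[519.91176241 321.67035624 127.60627   ] [ 3.95261987 -6.35800828 -5.88781683] 133.24114356309167
```

```bash
cat > rise.py <<'E'
from h import *
import sys
P=[604.7,275]; tag=sys.argv[1]
for n in('scene','side'):
    c=cam(n); cv2.imwrite(f'pics/{tag}_{n}.png',c['color'][:,:,::-1])
    def prof(f,zs):
        g=cv2.cvtColor(cv2.imread(f),6).astype(np.float32); r=[]
        for z in zs:
            u=proj(c,[*P,z]); r.append(cv2.remap(g,np.linspace(u[0]-1.5,u[0]+1.5,5).astype(np.float32)[None],np.full((1,5),u[1],np.float32),1)[0].mean())
        return np.array(r)
    lo,hi=(60,74) if n=='scene' else (54,66)
    a=prof(f'pics/raw6_{n}.png',np.arange(lo,hi,.5))
    for f in('raw9','raw10','raw11',tag):
        S=np.arange(52,86,.25); b=[np.corrcoef(a,prof(f'pics/{f}_{n}.png',np.arange(lo,hi,.5)+s))[0,1]-abs(s-(59 if f=='raw9' else 74))*.01 for s in S]
        print(n,f,S[int(np.argmax(b))],round(max(b),3))
    print(n,'marker zone',prof(f'pics/{tag}_{n}.png',np.arange(130,172,2)).astype(int))
E
python3 rise.py raw12
```

```text
scene raw9 58.75 0.985
scene raw10 72.75 0.94
scene raw11 73.25 0.945
scene raw12 76.0 0.946
scene marker zone [ 67  67  67  72  81  78  74  94 111 117 116 103  84  60  52  50  63  77
  92 102 105]
side raw9 58.5 0.987
side raw10 72.5 0.982
side raw11 72.5 0.983
side raw12 76.0 0.975
side marker zone [ 64  66  68  84 101 112 117 121 108  96  83  69  57  60  62  69  79  85
  88  91  93]
```

```bash
python3 -m jog '[0,0.24,0.26,0,0,0,-0.028, 0,0.26,0.23,0.02,0,0,-0.028, 0,0.28,0.2,0.03,0,0,-0.028, 0,0.3,0.18,0.03,0,0,-0.028, 0,0.31,0.15,0.03,0,0,-0.028, 0,0,0,0.02,0,0,0, 0,0,0,0,0,0,0, 0,0,0,0,0,0,0, 0,0,0,0,0,0,0, 0,0,0,0,0,0,0]' 120
python3 rise.py raw13 | grep raw13
```

```text
time_s: 24.3
tcp_pos: [547.2, 341.6, 129.2]
tcp_rot: [-0.0, 0.588, 0.809, -0.003]
ft_force: [3.1, -6.4, -6.3]
width: 9.6
grip_force: 118.1
scene raw13 77.5 0.951
side raw13 76.5 0.972
```

```bash
python3 -m jog '[0,0.18,0.08,0,0,0,-0.014, 0,0.17,0.06,0.01,0,0,-0.014, 0,0.17,0.05,0.01,0,0,-0.014, 0,0.17,0.05,0,0,0,-0.014, 0,0.15,0.02,0,0,0,-0.006, 0,0.1,0.02,0,0,0,-0.005, 0,0.08,0.02,0,0,0,-0.005, 0,0,0,0,0,0,0, 0,0,0,0,0,0,0, 0,0,0,0,0,0,0]'
python3 rise.py raw14 | grep -E 'raw14|zone'
python3 - <<'E'
from h import *
t=bot.observe(); o=t['tcp_pos'];print(o,t['ft_force'],2*np.degrees(np.arctan2(t['tcp_rot'][2],t['tcp_rot'][1])))
E
```

```text
time_s: 25.23
tcp_pos: [558.8, 345.6, 126.6]
tcp_rot: [-0.004, 0.672, 0.74, -0.013]
ft_force: [-15.8, -12.3, -0.4]
width: 9.8
grip_force: 125.2
scene raw14 75.5 0.935
scene marker zone [ 88  84  76  77  83  79  76  97 115 115 112 101  84  60  53  51  63  77
side raw14 75.5 0.979
side marker zone [ 63  67  72  88 104 114 117 121 108  97  85  72  62  64  66  72  80  86
[558.71558798 345.55855267 126.59453362] [-15.63288729 -11.39909385  -0.76626957] 95.55030488732424
```

```bash
python3 -c "
from h import *
for n in('scene','side'): print(edgefit(cam(n),112+75.5,[622,159],52))
print(bot.hand_in())"
```

```text
(array([623.51106797, 159.25281152]), 112, np.float64(0.9314787958389914))
(array([622.21935316, 158.69038912]), 158, np.float64(1.2390161191311115))
the job is handed in; nothing more can be done
None
```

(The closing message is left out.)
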